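Hold the recessed reset of a microscope light source

ROBOT

A 7-joint arm with a two-finger parallel gripper is mounted at the origin on the work surface. World frame = base frame: x ahead of the robot, y to its left, z up, the work surface at z = 0. Lengths are in m, angles in rad, forces in N, time in s.
With the tool pointing down it reaches from about 0.4 to 0.85 m from the base axis. Payload 4.5 kg.
Tool frame: the origin (TCP) lies at the very end of the fingers, on their centre line; the grasp point (between the pads) lies 19 mm behind it; z points along the fingers, y is the line along which they close (so a half turn about z gives the same grasp; the last joint's range is limited). The gripper opens to 88 mm and grips with 3 to 60 N. Pads are 18 mm wide; open, the fingers measure 123 mm over their backs; the gripper's body (75 mm by 187 mm) begins 45 mm behind the grasp point.
Start: joints at [-1.223, 0.689, -0.195, 1.565, 0.157, 0.902, -0.215], TCP at [0.193, 0.595, 0.239] pointing down, gripper open.
Joint ranges: [-3.01, 3.01], [-0.46, 2.08], [-1.47, 1.51], [0.13, 2.56], [-1, 4.14], [0.04, 2.09], [-2.66, 2.66]. Speed limits (rad/s): [2.57, 2.57, 3.14, 3.14, 3.14, 3.14, 3.14].

INTERFACE

Orientations are given as a unit quaternion [x, y, z, w].
In Python, from plant import r gives the robot as it stands. The module is installed in compiled form; this text tells all that it offers.
- The arm moves only by the tool step_arm, never from a script. Its argument "increments" is a list of rows, each a list of 2 entries, a list of its own where there are three numbers: the shift along the world's x, y, z in cm, then the turn, a rotation vector about the world's x, y, z in degrees. A call has exactly 10 rows; each row shifts and turns the commanded pose from where the row before left it; what a row does not reach is not made up. A row lasts 1/10 s, in which the tool goes at most 50 mm and 8.59 degrees, less where a joint would pass 70% of its speed; a pose out of reach is approached as far as the arm can. A call is refused whole if a number of a shift passes 5 or a number of a turn 8.59, either way. A call with a gripper value outside its range is refused whole. "fingers" is the opening, from 0 (shut) to 1 (fully open), set as the call begins (left out, the last holds). The fingers move at their own pace and stop on an object; "grip_force" is the grip in N (left out, the last holds). Time passes only in rows, so rows that do not move let the fingers close, or fill a call up. It gives the time, the measured TCP pose, the force, the opening and the grip force at its end, in the units of the state.
- r.get_state(): the state, without advancing time (a new reading comes with each control period).
- r.snapshot(name): name is "scene" or "top"; returns (picture, depth): 480x640x3 uint8, red, green, blue; 480x640 float32, m along the optical axis (not along the pixel's ray), 0 where there is no reading.
- r.calibration(name): a dict with "fov_y" (degrees; the focal length in pixels is half the picture's height over the tangent of half this angle, whatever the lens; pixels are square), "cx", "cy" (the principal point, pixels), "R" (3x3) and "t" (3): a world point X has camera coordinates R X + t. Camera axes: x right, y down, z forward; pixel columns grow to the right and rows downward; lengths in m; the calibration is good to about 2 mm. A picture is of the moment at which its call begins. calibration takes no time and is no camera call.
- r.finish_job(): hands the job in; it is judged then, once.
The state is a dict: "clock": time; "q": joint angles; "qd": joint speeds; "joint_torque": joint torques, N m; "tool_pos": TCP position; "eef_rot": TCP orientation; "contact_force": force on the tool from outside, world axes, zero at the start; "moment": the same for the moment, N m; "opening": opening from 0.0 (shut) to 1.0 (fully open); "finger_force": force on a finger pad.
Only numpy, scipy, OpenCV 4.12 (cv2) and the standard library are available. Lean on these libraries where they do the work, as an engineer would, in place of code of your own. Each camera call takes 0.05 s, during which the arm holds its last target. There are 200 camera calls.

TASK

The microscope's light source has tripped. Slide the yellow-tabbed shutter on its top fully open, take the orange-handled reset pin out of the tool stand, put its tip down through the uncovered hole and press the red recessed button right down without forcing it. Finish while still gripping the pin and holding the button down with the shutter open, and leave the blue tool, the vial, the bottle and the dish where they are.

Things in the scene. Friction and masses are not known exactly. Their poses are not given: they have to be found in the camera images.
- source: white light-source box fixed to the bench, 160 (x) x 200 (y) x 100 mm high; origin at the centre of its underside, z up, dimmer and light port on its -x face. Near the -y end of its top is the round reset hole, covered at first by the shutter. It is turned by up to 0.4 rad either way.
- aperture (a point): centre of the mouth of the reset hole, level with the box's top (100 mm above the bench), at (-20, -50) mm in the box's frame; the hole is round, 21 mm wide, upright, its red button 28 mm below the mouth
- shutter (a joint): how far the shutter is open, m: 0 = centred over the hole, 0.055 = fully open (end stop); it slides along the box's +y with about 1.5 N of friction and stays where it is left. It starts between 0 and 0.010 (hole covered). Blue plate 45 (x) x 50 (y) x 4 mm lying on the box's top between two low rails 6 mm high.
- shutter_tab (a point): centre of the top of the yellow upright tab in the middle of the shutter plate: 30 mm along the box's x, 10 mm thick along the box's y (the sliding direction), standing 25 mm above the plate, its top 129 mm above the bench; it moves with the shutter
- reset (a joint): how far the red reset button is pressed, m: 0 = out, 0.008 = fully down (stop); a spring pushes back with 1.5 N at first and 5 N when fully down
- reset_top (a point): centre of the top of the red button (17 mm across) at the bottom of the reset hole, 72 mm above the bench when out, 64 mm when fully down
- stand: grey tool stand fixed to the bench, 50 (x) x 130 (y) x 75 mm high, origin at the centre of its underside; two upright holes, 14 mm wide and 65 mm deep, at y = -40 and +40 mm in its frame, one holding the orange pin and the other the blue tool (either way round). It is turned by up to 0.4 rad either way.
- pin: the reset pin, 40 to 85 g, 130 mm long, standing upright tip down in the stand: round steel shaft 8 mm thick and 60 mm long, then a round orange handle 22 mm thick and 70 mm long whose lower end rests on the stand's top. Origin at the tip, z along the pin towards the handle; the handle spans 60 to 130 mm from the tip.
- pin_tip (a point): the tip of the pin's steel shaft
- pin_grip (a point): a point on the axis of the orange handle, 108 mm from the tip and 22 mm below the handle's top: a good height to grip
- driver: blue-handled short tool standing in the stand's other hole, to be left alone: same handle (22 x 70 mm), shaft only 30 mm long; origin at its tip, 45 mm above the bench
- vial: glass vial with a red cap, 28 mm across, 60 mm high, to be left alone; origin at the centre of its underside
- reagent: amber bottle with a red cap, 48 mm across, 90 mm high, to be left alone; origin at the centre of its underside
- dish: closed glass dish, 90 mm across, 17 mm high, to be left alone; origin at the centre of its underside

How it is judged:
By the outcome, as a careful person would: the job done as asked, in the order asked, and still so for the second after the job is handed in, while the arm keeps its last pose, push and grip.
It also fails if it takes over 59 s, if anything falls off the work surface, if the arm or the gripper's body presses on something with over 40 N, if the wrist force passes 120 N, or if a joint passes its speed limit or range.

## Working session

There is one attempt and no reset: what is moved stays moved. The work goes in short steps, Python scripts to look and compute and a tool call to move; the robot and the scene stay as the last step left them, time stands still between calls to the robot, and variables do not carry over. Pictures are saved under pics/ and viewed, at most 10 in all, crops included, and the job is handed in when it is done.

Besides the shell and the picture viewer there is one more tool, called after "Emit:" by a JSON object that holds its "method" and its "body", one argument or row to a line. step_arm: Moves the arm, as the interface text tells. Its arguments: {"type":"object","properties":{"increments":{"type":"array","items":{"type":"array"}},"fingers":{"type":"number"},"grip_force":{"type":"number"}},"required":["increments"]}

```bash
mkdir -p pics; cat > h.py <<'E'
import numpy as np, cv2
from plant import r
def cal(n):
    c=r.calibration(n); f=240/np.tan(np.radians(c["fov_y"])/2); return f,c["cx"],c["cy"],np.array(c["R"]),np.array(c["t"])
def ray(n,u,v,z):
    f,cx,cy,R,t=cal(n); d=R.T@np.array([(u-cx)/f,(v-cy)/f,1]); o=-R.T@t
    return o+d*(z-o[2])/d[2]
def cloud(n,D):
    f,cx,cy,R,t=cal(n); v,u=np.mgrid[:480,:640]
    return (np.stack([(u-cx)/f*D,(v-cy)/f*D,D],-1)-t)@R
def snap(n,name=None):
    P,D=r.snapshot(n)
    if name: cv2.imwrite(f"pics/{name}.png",P[:,:,::-1])
    return P,D
E
python3 - <<'E'
from h import *
for n in("top","scene"):
    P,D=snap(n,n+"0"); np.savez(n+"0.npz",P=P,D=D)
    f,cx,cy,R,t=cal(n); print(n,f,cx,cy,-R.T@t,R.tolist())
print(r.get_state())
E
```

```text
top 540.2899101181235 322.7728345676029 236.2270390624409 [ 0.42006738 -0.06207921  1.16215898] [[0.02600352586101024, -0.9994039126628028, 0.022707619802102466], [-0.9837889524655656, -0.029615880460980293, -0.17686773767769398], [0.17743481521251794, -0.017740320707416466, -0.9839726456419902]]
scene 491.35678092435796 326.02489135777535 247.7062673321533 [1.00671925 0.6736646  0.7696856 ] [[-0.8833669401140661, 0.46860451211556126, -0.008524103380906143], [0.3060684341437326, 0.5630054031099508, -0.7676894096506771], [-0.35494360500552086, -0.680760403735366, -0.6407654094688212]]
{'clock': 0.1, 'q': array([-1.22320097,  0.68992869, -0.19451446,  1.56619789,  0.15733081,
        0.90247524, -0.21508256]), 'qd': array([ 0.00174665, -0.00269385,  0.00082887, -0.00247265, -0.00042243,
       -0.00207551,  0.00066522]), 'joint_torque': array([-3.53932301e-03, -5.28489840e+01, -1.27158176e+00, -1.53833538e+01,
       -5.25641791e-02,  1.97888876e-03,  5.64958862e-05]), 'tool_pos': array([0.19280151, 0.59395039, 0.23798348]), 'eef_rot': array([ 1.56203660e-01,  9.87724538e-01, -8.05849400e-04, -5.80525014e-05]), 'contact_force': array([ 0.02187456, -0.30350468, -0.59644329]), 'moment': array([0.0199823 , 0.03670949, 0.06179035]), 'finger_force': 0.0, 'opening': 1.002025227609106}
```

View pics/top0.png

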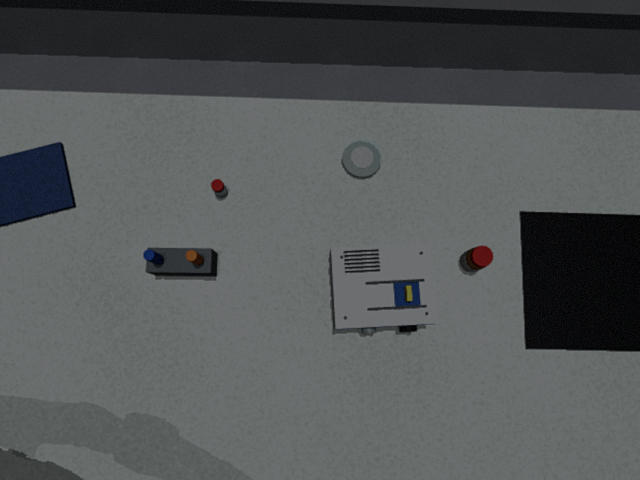

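View pics/scene0.png

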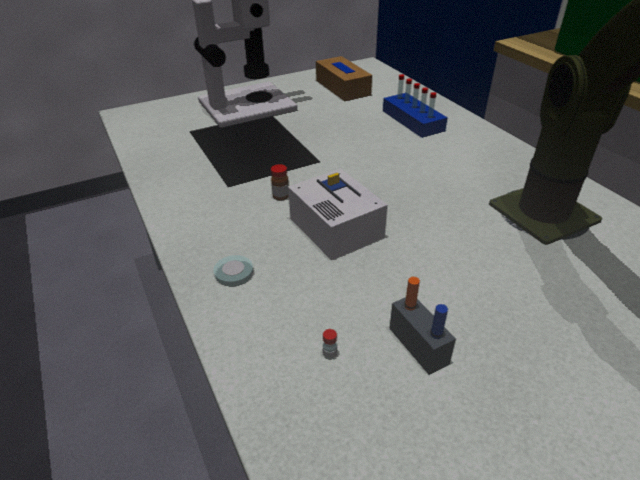

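The top view shows the box around (380,288), with the yellow tab at (409,293). The orange pin is at (193,257), the blue tool at (152,256), the vial at (219,188), the bottle at (478,258) and the dish at (361,160).

```bash
python3 - <<'E'
from h import *
for n in("top","scene"):
    z=np.load(n+"0.npz"); P,D=z["P"],z["D"]; C=cloud(n,D)
    hsv=cv2.cvtColor(P,cv2.COLOR_RGB2HSV)
    H,S,V=[hsv[...,i].astype(int) for i in range(3)]
    w=C[...,2]; roi=(C[...,0]>.3)&(C[...,0]<.75)&(abs(C[...,1])<.45)&(D>0)
    for nm,m in dict(yellow=(H>20)&(H<35)&(S>120)&(w>.105),orange=(H>4)&(H<16)&(S>150)&(w>.08)&(C[...,1]>.05),blue=(H>100)&(H<125)&(S>140)&(w>.08)).items():
        m=m&roi
        k,L,st,ce=cv2.connectedComponentsWithStats(m.astype(np.uint8))
        for i in range(1,k):
            if st[i,4]>8:
                p=C[L==i]; zt=np.percentile(p[:,2],95); top=p[p[:,2]>zt-.006]
                print(n,nm,st[i],"zmax",zt.round(4),"median top",np.median(top,0).round(4),"mid",((top.min(0)+top.max(0))/2).round(4), "ray", ray(n,*ce[i],zt).round(4))
    for nm,lo,hi in(("box",.095,.104),("stand",.07,.08)):
        m=roi&(w>lo)&(w<hi)&((C[...,1]<.1) if nm=="box" else (C[...,1]>.1))
        m=cv2.morphologyEx(m.astype(np.uint8),cv2.MORPH_CLOSE,np.ones((9,9)))
        k,L,st,ce=cv2.connectedComponentsWithStats(m); i=1+np.argmax(st[1:,4])
        pts=np.array([ray(n,u,v,(.1 if nm=="box" else .075))[:2] for v,u in np.argwhere(L==i)])
        print(n,nm,cv2.minAreaRect(pts.astype(np.float32)), "zmed",np.median(w[(L==i)]))
E
```

```text
top yellow [405 286   7  15  91] zmax 0.1305 median top [ 0.5011 -0.2487  0.1276] mid [ 0.5011 -0.2477  0.1283] ray [ 0.5007 -0.2465  0.1305]
top orange [186 250  17  15 167] zmax 0.1458 median top [0.56   0.1678 0.1438] mid [0.5591 0.1684 0.144 ] ray [0.556  0.1618 0.1458]
top blue [144 250  19  14 187] zmax 0.1462 median top [0.5579 0.2478 0.1437] mid [0.5579 0.2474 0.1444] ray [0.5545 0.2388 0.1462]
top blue [394 282  26  24 424] zmax 0.1058 median top [ 0.5005 -0.2418  0.1027] mid [ 0.5019 -0.2483  0.1038] ray [ 0.5012 -0.247   0.1058]Traceback (most recent call last):
  File "<stdin>", line 18, in <module>
  File "h.py", line 6, in ray
    f,cx,cy,R,t=cal(n); d=R.T@np.array([(u-cx)/f,(v-cy)/f,1]); o=-R.T@t
                ~~~^^^
  File "h.py", line 4, in cal
    c=r.calibration(n); f=240/np.tan(np.radians(c["fov_y"])/2); return f,c["cx"],c["cy"],np.array(c["R"]),np.array(c["t"])
ValueError: time passes only in moves, steps and waits
```

```bash
sed -i 's/^def cal(n):/import functools\n@functools.cache\ndef cal(n):/' h.py; python3 - <<'E'
from h import *
for n in("top","scene"):
    z=np.load(n+"0.npz"); P,D=z["P"],z["D"]; C=cloud(n,D)
    hsv=cv2.cvtColor(P,cv2.COLOR_RGB2HSV)
    H,S,V=[hsv[...,i].astype(int) for i in range(3)]
    w=C[...,2]; roi=(C[...,0]>.3)&(C[...,0]<.75)&(abs(C[...,1])<.45)&(D>0)
    if n=="scene":
      for nm,m in dict(yellow=(H>20)&(H<35)&(S>120)&(w>.105),orange=(H>4)&(H<16)&(S>150)&(w>.08)&(C[...,1]>.05)).items():
        m=m&roi
        k,L,st,ce=cv2.connectedComponentsWithStats(m.astype(np.uint8))
        for i in range(1,k):
            if st[i,4]>8:
                p=C[L==i]; zt=np.percentile(p[:,2],95); top=p[p[:,2]>zt-.006]
                print(n,nm,st[i],"zmax",zt.round(4),"mid",((top.min(0)+top.max(0))/2).round(4))
    for nm,lo,hi in(("box",.094,.105),("stand",.069,.081)):
        m=roi&(w>lo)&(w<hi)&((C[...,1]<.1) if nm=="box" else (C[...,1]>.1))
        if nm=="box": m&=(S<60)
        m=cv2.morphologyEx(m.astype(np.uint8),cv2.MORPH_CLOSE,np.ones((9,9)))
        k,L,st,ce=cv2.connectedComponentsWithStats(m); i=1+np.argmax(st[1:,4])
        pts=np.array([ray(n,u,v,(.1 if nm=="box" else .075))[:2] for v,u in np.argwhere(L==i)])
        (c,s,a)=cv2.minAreaRect(pts.astype(np.float32)); print(n,nm,c,s,a,"zmed",np.median(w[(L==i)]))
    if n=="top":  # rails: dark on box top
        m=roi&(w>.09)&(w<.112)&(V<50)&(C[...,1]<.1)&(C[...,0]<.54)
        k,L,st,ce=cv2.connectedComponentsWithStats(m.astype(np.uint8))
        for i in range(1,k):
            if st[i,4]>25: print("rail",st[i],cv2.fitLine(np.array([ray(n,u,v,.106)[:2] for v,u in np.argwhere(L==i)],np.float32),cv2.DIST_L2,0,.01,.01).ravel())
E
```

```text
top box (0.517625093460083, -0.20240789651870728) (0.15976564586162567, 0.20002755522727966) 4.591209888458252 zmed 0.09882022162517498
top stand (0.5587759613990784, 0.20822210609912872) (0.04884180426597595, 0.13133478164672852) 1.6364822387695312 zmed 0.07401530160708245
rail [366 279  58   5 109] [ 0.07251373 -0.99736744  0.5248894  -0.22721532]
rail [368 305  58   5 101] [ 0.08214751 -0.9966202   0.4746338  -0.2279891 ]
scene yellow [328 173  11  12  91] zmax 0.1295 mid [ 0.5035 -0.2464  0.1275]
scene orange [409 277  10   8  69] zmax 0.146 mid [0.5623 0.1691 0.1438]
scene box (0.5210669636726379, -0.1996212601661682) (0.1647728979587555, 0.20794598758220673) 4.429504871368408 zmed 0.09980812411070669
scene stand (0.5630220770835876, 0.2100566327571869) (0.054151348769664764, 0.13379113376140594) 0.8224851489067078 zmed 0.0742729873391609
```

Emit:
{"method": "step_arm", "body": {
  "increments": [
    [[2.8, -3.5, 0], [0, 0, 2.2]],
    [[2.8, -3.5, 0], [0, 0, 2.2]],
    [[2.8, -3.5, 0], [0, 0, 2.2]],
    [[2.8, -3.5, 0], [0, 0, 2.2]],
    [[2.8, -3.5, 0], [0, 0, 2.2]],
    [[2.8, -3.5, 0], [0, 0, 2.2]],
    [[2.8, -3.5, 0], [0, 0, 2.2]],
    [[2.8, -3.5, 0], [0, 0, 2.2]],
    [[2.8, -3.5, 0], [0, 0, 2.2]],
    [[2.8, -3.5, 0], [0, 0, 2.2]]
  ],
  "fingers": 0,
  "grip_force": 20
}}

```text
clock: 1.1
tool_pos: [0.4737, 0.2428, 0.2385]
eef_rot: [-0.036, 0.999, -0.0, -0.0]
contact_force: [0.6, 0.4, -0.1]
opening: 0.112
finger_force: 0.0
```

Emit:
{"method": "step_arm", "body": {
  "increments": [
    [[0.3, -4.8, 0], [0, 0, 0]],
    [[0.3, -4.8, 0], [0, 0, 0]],
    [[0.3, -4.8, 0], [0, 0, 0]],
    [[0.3, -4.8, 0], [0, 0, 0]],
    [[0.3, -4.8, 0], [0, 0, 0]],
    [[0.3, -4.8, 0], [0, 0, 0]],
    [[0.3, -4.8, 0], [0, 0, 0]],
    [[0.3, -4.8, 0], [0, 0, 0]],
    [[0.3, -4.8, 0], [0, 0, 0]],
    [[0.3, -4.8, 0], [0, 0, 0]]
  ]
}}

```text
clock: 2.1
tool_pos: [0.5024, -0.2375, 0.2385]
eef_rot: [-0.035, 0.999, 0.0, -0.0]
contact_force: [2.0, 1.2, -0.3]
opening: 0.004
finger_force: 0.0
```

```bash
python3 -c "
from h import *
s=r.get_state();print(s['q'],s['tool_pos'],s['opening'])"
```

```text
[ 0.60755235  0.61844155 -0.41260483  1.77007465  0.32295107  0.82099592
  1.68135646] [ 0.50241683 -0.23752111  0.23851934] 0.0038622283492140076
```

Emit:
{"method": "step_arm", "body": {
  "increments": [
    [[0.3, -2.5, 0], [0, 0, 0]],
    [[0, -2.5, 0], [0, 0, 0]],
    [[0, 0, -2], [0, 0, 0]],
    [[0, 0, -2], [0, 0, 0]],
    [[0, 0, -2], [0, 0, 0]],
    [[0, 0, -2], [0, 0, 0]],
    [[0, 0, -2], [0, 0, 0]],
    [[0, 0, -1.5], [0, 0, 0]],
    [[0, 0, -1], [0, 0, 0]],
    [[0, 0, 0], [0, 0, 0]]
  ]
}}

```text
clock: 3.1
tool_pos: [0.5049, -0.2851, 0.1124]
eef_rot: [-0.035, 0.999, 0.001, -0.001]
contact_force: [0.1, 1.0, 0.5]
opening: 0.005
finger_force: 0.0
```

```bash
python3 -c "
from h import *
P,D=snap('scene'); cv2.imwrite('pics/s1.png',cv2.resize(P[120:280,240:420,::-1],None,fx=3,fy=3))"
```

```text
(no output)
```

View pics/s1.png

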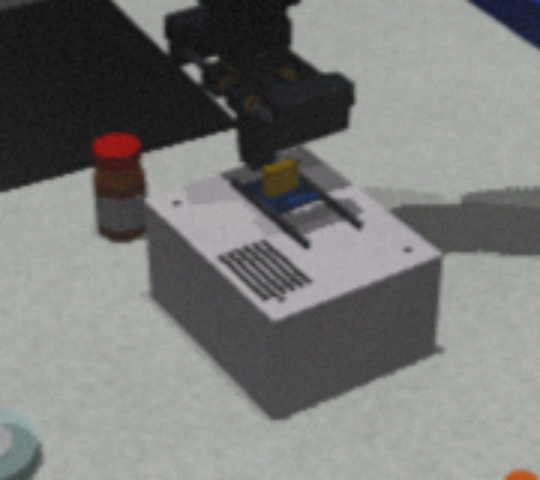

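The fingers are down behind the tab at crop (258,150), with the tab at (280,176), so I push along the box's +y.

Emit:
{"method": "step_arm", "body": {
  "increments": [
    [[-0.04, 0.5, 0], [0, 0, 0]],
    [[-0.04, 0.5, 0], [0, 0, 0]],
    [[-0.04, 0.5, 0], [0, 0, 0]],
    [[-0.04, 0.5, 0], [0, 0, 0]],
    [[-0.04, 0.5, 0], [0, 0, 0]],
    [[-0.04, 0.5, 0], [0, 0, 0]],
    [[-0.04, 0.5, 0], [0, 0, 0]],
    [[-0.04, 0.5, 0], [0, 0, 0]],
    [[-0.04, 0.5, 0], [0, 0, 0]],
    [[-0.04, 0.5, 0], [0, 0, 0]]
  ]
}}

```text
clock: 4.15
tool_pos: [0.502, -0.2351, 0.1138]
eef_rot: [-0.035, 0.999, 0.0, 0.0]
contact_force: [1.7, -1.8, 1.1]
opening: 0.007
finger_force: 0.9
```

```bash
cat > tab.py <<'E'
from h import *
for n in ("top","scene"):
    P,D=snap(n); C=cloud(n,D); hsv=cv2.cvtColor(P,cv2.COLOR_RGB2HSV).astype(int)
    m=(hsv[...,0]>20)&(hsv[...,0]<35)&(hsv[...,1]>120)&(C[...,2]>.12)&(C[...,2]<.135)&(abs(C[...,0]-.5)<.06)&(abs(C[...,1]+.2)<.12)
    if m.sum()>5: p=C[m]; print(n,m.sum(),((p.min(0)+p.max(0))/2).round(4),np.median(p,0).round(4))
E
python3 tab.py
```

```text
top 18 [ 0.501  -0.2095  0.1259] [ 0.5001 -0.2093  0.1271]
scene 51 [ 0.5014 -0.2131  0.1258] [ 0.5032 -0.2106  0.1262]
```

Emit:
{"method": "step_arm", "body": {
  "increments": [
    [[-0.03, 0.4, 0], [0, 0, 0]],
    [[-0.03, 0.4, 0], [0, 0, 0]],
    [[-0.03, 0.3, 0], [0, 0, 0]],
    [[-0.01, 0.1, 0], [0, 0, 0]],
    [[-0.01, 0.1, 0], [0, 0, 0]],
    [[-0.01, 0.1, 0], [0, 0, 0]],
    [[-0.01, 0.1, 0], [0, 0, 0]],
    [[0, 0, 0], [0, 0, 0]],
    [[0, 0, 0], [0, 0, 0]],
    [[0, 0, 0], [0, 0, 0]]
  ]
}}

```text
clock: 5.25
tool_pos: [0.5005, -0.2204, 0.1137]
eef_rot: [-0.035, 0.999, 0.0, -0.0]
contact_force: [0.6, -0.8, -0.5]
opening: 0.011
finger_force: 0.4
```

Emit:
{"method": "step_arm", "body": {
  "increments": [
    [[-0.01, 0.1, 0], [0, 0, 0]],
    [[-0.01, 0.1, 0], [0, 0, 0]],
    [[-0.01, 0.1, 0], [0, 0, 0]],
    [[0, 0, 0], [0, 0, 0]],
    [[0, 0, 0], [0, 0, 0]],
    [[0, 0, 0], [0, 0, 0]],
    [[0, 0, 0], [0, 0, 0]],
    [[0, 0, 0], [0, 0, 0]],
    [[0, 0, 0], [0, 0, 0]],
    [[0, 0, 0], [0, 0, 0]]
  ]
}}

```text
clock: 6.25
tool_pos: [0.5004, -0.2201, 0.1138]
eef_rot: [-0.034, 0.999, -0.002, 0.0]
contact_force: [1.2, -6.6, -2.6]
opening: 0.005
finger_force: 3.3
```

```bash
python3 tab.py
```

```text
top 9 [ 0.4989 -0.1946  0.1244] [ 0.5017 -0.1938  0.1242]
scene 51 [ 0.5012 -0.2007  0.1257] [ 0.5017 -0.1973  0.1269]
```

Emit:
{"method": "step_arm", "body": {
  "increments": [
    [[0.05, -0.7, 0], [0, 0, 0]],
    [[0.05, -0.7, 0], [0, 0, 0]],
    [[0, 0, 3], [0, 0, 0]],
    [[0, 0, 4], [0, 0, 0]],
    [[0, 0, 4], [0, 0, 0]],
    [[0.4, 3, 0], [0, 0, 0]],
    [[0.7, 4.7, 0], [0, 0, 0]],
    [[0.7, 4.7, 0], [0, 0, 0]],
    [[0.7, 4.7, 0], [0, 0, 0]],
    [[0.7, 4.7, 0], [0, 0, 0]]
  ]
}}

```text
clock: 7.35
tool_pos: [0.5332, -0.0114, 0.2239]
eef_rot: [-0.035, 0.999, 0.0, -0.0]
contact_force: [0.5, -0.1, 0.3]
opening: 0.008
finger_force: 0.0
```

```bash
python3 - <<'E'
from h import *
P,D=snap("top"); cv2.imwrite('pics/t1.png',cv2.resize(P[220:350,310:450,::-1],None,fx=4,fy=4)); np.savez("top1.npz",P=P,D=D)
C=cloud("top",D)
hsv=cv2.cvtColor(P,cv2.COLOR_RGB2HSV).astype(int)
m=((hsv[...,0]<8)|(hsv[...,0]>172))&(hsv[...,1]>110)
m[:,:330]=0;m[:,440:]=0
ys,xs=np.nonzero(m); print(len(xs),xs.mean(),ys.mean(),ray("top",xs.mean(),ys.mean(),.072))
E
```

```text
45 407.93333333333334 294.73333333333335 [ 0.50186872 -0.25673196  0.072     ]
```

View pics/t1.png

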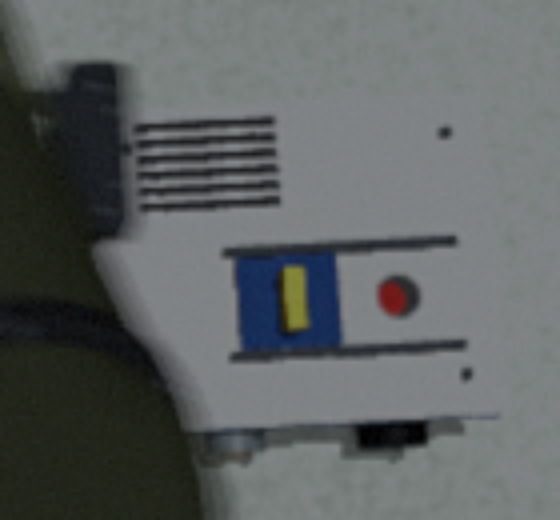

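The shutter is open, with the tab at crop (295,298). The hole's mouth is at about crop (399,297), with the red button visible in it. I'll measure the mouth and the open tab while moving on to the pin.

```bash
python3 - <<'E'
from h import *
z=np.load("top1.npz");P,D=z["P"],z["D"];C=cloud("top",D)
hsv=cv2.cvtColor(P,cv2.COLOR_RGB2HSV).astype(int)
V=hsv[...,2]; w=P[288:300,402:418].astype(int)
print(P[:,:,1][286:302,400:420])
m=P[:,:,1]<75; m[:286]=0;m[302:]=0;m[:,:402]=0;m[:,420:]=0
ys,xs=np.nonzero(m);print(len(xs),xs.min(),xs.max(),ys.min(),ys.max(),ray("top",xs.mean(),ys.mean(),.1))
m=(hsv[...,0]>20)&(hsv[...,0]<35)&(hsv[...,1]>120)&(np.indices(V.shape)[1]>360)&(np.indices(V.shape)[1]<420)
ys,xs=np.nonzero(m);print(len(xs),ray("top",xs.mean(),ys.mean(),.127))
E
```

```text
[[131 129 131 134 128 128 132 132 132 133 131 131 131 130 131 128 132 132
  129 130]
 [130 132 132 130 131 130 130 131 130 131 132 130 131 130 129 131 130 130
  129 131]
 [129 130 131 131 134 134 124 118 109 110 111 116 127 132 131 130 129 130
  130 130]
 [131 129 131 133 133 123 102  76  56  48  59  69 101 122 132 132 133 132
  130 131]
 [127 132 131 131 123  91  52  38  41  42  42  44  60  93 123 131 132 132
  131 127]
 [130 132 134 132  94  50  27  28  25  33  38  45  42  55 101 128 130 130
  130 131]
 [130 131 129 132  84  33  25  25  26  30  33  43  44  46  73 118 131 129
  132 131]
 [128 129 133 129  82  30  26  25  30  23  34  40  44  39  68 114 132 130
  131 132]
 [132 129 132 132  86  35  22  24  25  24  28  42  40  39  58 112 133 132
  130 131]
 [130 130 133 133  94  46  24  23  22  29  28  36  41  35  65 116 131 129
  133 127]
 [133 128 134 133 108  64  30  23  30  25  28  38  46  49  86 126 132 129
  130 132]
 [128 127 131 132 129 103  62  32  27  35  35  38  52  78 112 131 133 132
  130 131]
 [131 130 130 131 133 126 102  69  55  57  51  61  87 115 129 134 131 130
  132 129]
 [131 130 132 131 132 135 130 114 104  93  97 102 118 131 133 130 130 127
  130 130]
 [132 131 130 129 130 134 131 134 131 133 133 132 132 130 130 130 130 129
  131 128]
 [130 129 130 131 130 130 131 132 133 132 132 129 131 129 131 130 131 130
  131 131]]
81 405 414 289 298 [ 0.50215133 -0.25437937  0.1       ]
102 [ 0.46611541 -0.19601046  0.127     ]
```

Emit:
{"method": "step_arm", "body": {
  "increments": [
    [[0.3, 4.5, 0], [0, 0, 0]],
    [[0.3, 4.5, 0], [0, 0, 0]],
    [[0.3, 4.5, 0], [0, 0, 0]],
    [[0.3, 2.5, 0], [0, 0, 0]],
    [[0.5, 1, 0], [0, 0, 0]],
    [[0.5, 0, 0], [0, 0, 0]],
    [[0.5, 0, 0], [0, 0, 0]],
    [[0, 0.5, 0], [0, 0, 0]],
    [[0, 0.5, 0], [0, 0, 0]],
    [[0, 0, 0], [0, 0, 0]]
  ],
  "fingers": 0.65
}}

```text
clock: 8.4
tool_pos: [0.5601, 0.1669, 0.2238]
eef_rot: [-0.035, 0.999, 0.0, -0.0]
contact_force: [-1.2, -0.2, 0.0]
opening: 0.65
finger_force: 0.0
```

Emit:
{"method": "step_arm", "body": {
  "increments": [
    [[0, 0.15, -2], [0, 0, 0]],
    [[0, 0, -2], [0, 0, 0]],
    [[0, 0, -2], [0, 0, 0]],
    [[0, 0, -2], [0, 0, 0]],
    [[0, 0, -2], [0, 0, 0]],
    [[0, 0, -1.3], [0, 0, 0]],
    [[0, 0, -0.6], [0, 0, 0]],
    [[0, 0, 0], [0, 0, 0]],
    [[0, 0, 0], [0, 0, 0]],
    [[0, 0, 0], [0, 0, 0]]
  ]
}}

```text
clock: 9.4
tool_pos: [0.5609, 0.1683, 0.1056]
eef_rot: [-0.035, 0.999, 0.0, 0.001]
contact_force: [0.2, 0.1, -0.3]
opening: 0.651
finger_force: 0.0
```

Emit:
{"method": "step_arm", "body": {
  "increments": [
    [[0, 0, 0], [0, 0, 0]],
    [[0, 0, 0], [0, 0, 0]],
    [[0, 0, 0], [0, 0, 0]],
    [[0, 0, 0], [0, 0, 0]],
    [[0, 0, 0], [0, 0, 0]],
    [[0, 0, 0], [0, 0, 0]],
    [[0, 0, 0], [0, 0, 0]],
    [[0, 0, 0], [0, 0, 0]],
    [[0, 0, 0], [0, 0, 0]],
    [[0, 0, 0], [0, 0, 0]]
  ],
  "fingers": 0,
  "grip_force": 30
}}

```text
clock: 10.4
tool_pos: [0.5603, 0.1679, 0.1048]
eef_rot: [-0.035, 0.999, -0.0, 0.0]
contact_force: [-0.1, -1.2, 1.0]
opening: 0.244
finger_force: 30.0
```

Emit:
{"method": "step_arm", "body": {
  "increments": [
    [[0, 0, 0.5], [0, 0, 0]],
    [[0, 0, 1], [0, 0, 0]],
    [[0, 0, 1.5], [0, 0, 0]],
    [[0, 0, 2], [0, 0, 0]],
    [[0, 0, 2], [0, 0, 0]],
    [[0, 0, 2], [0, 0, 0]],
    [[0, 0, 2], [0, 0, 0]],
    [[0, 0, 2], [0, 0, 0]],
    [[0, 0, 2], [0, 0, 0]],
    [[0, 0, 0], [0, 0, 0]]
  ]
}}

```text
clock: 11.4
tool_pos: [0.5618, 0.1689, 0.2579]
eef_rot: [-0.035, 0.999, 0.001, 0.003]
contact_force: [0.7, 0.7, -1.1]
opening: 0.238
finger_force: 30.0
```

```bash
python3 - <<'E'
from h import *
P,D=snap("scene"); print(r.get_state()['tool_pos'])
cv2.imwrite('pics/s2.png',cv2.resize(P[150:400,280:520,::-1],None,fx=2.3,fy=2.3))
E
```

```text
[0.56093498 0.16842354 0.25620879]
```

View pics/s2.png

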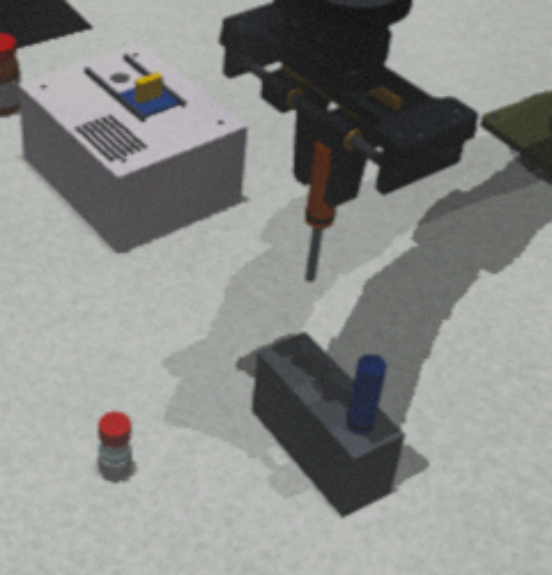

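The pin is held and hangs upright, with its tip at crop (311,278). The blue tool and the vial are unmoved.

Emit:
{"method": "step_arm", "body": {
  "increments": [
    [[-0.2, -2, 0], [0, 0, 0]],
    [[-0.7, -4.6, 0], [0, 0, 0]],
    [[-0.7, -4.8, 0], [0, 0, 0]],
    [[-0.7, -4.8, 0], [0, 0, 0]],
    [[-0.7, -4.8, 0], [0, 0, 0]],
    [[-0.7, -4.8, 0], [0, 0, 0]],
    [[-0.7, -4.8, 0], [0, 0, 0]],
    [[-0.7, -4.8, 0], [0, 0, 0]],
    [[-0.6, -4.6, 0], [0, 0, 0]],
    [[-0.2, -2.2, 0], [0, 0, 0]]
  ]
}}

```text
clock: 12.45
tool_pos: [0.4985, -0.2595, 0.2532]
eef_rot: [-0.032, 0.999, -0.001, -0.002]
contact_force: [0.5, 0.5, -0.9]
opening: 0.238
finger_force: 30.0
```

Emit:
{"method": "step_arm", "body": {
  "increments": [
    [[0, 0, -0.5], [0, 0, 0]],
    [[0, 0, -1], [0, 0, 0]],
    [[0, 0, -1], [0, 0, 0]],
    [[0, 0, -1], [0, 0, 0]],
    [[0, 0, -0.5], [0, 0, 0]],
    [[0, 0, 0], [0, 0, 0]],
    [[0, 0, 0], [0, 0, 0]],
    [[0, 0, 0], [0, 0, 0]],
    [[0, 0, 0], [0, 0, 0]],
    [[0, 0, 0], [0, 0, 0]]
  ]
}}

```text
clock: 13.45
tool_pos: [0.5015, -0.2541, 0.2151]
eef_rot: [-0.035, 0.999, -0.0, 0.0]
contact_force: [0.0, -0.4, -0.9]
opening: 0.24
finger_force: 30.0
```

```bash
python3 - <<'E'
from h import *
P,D=snap("scene"); np.savez("s3.npz",P=P,D=D); s=r.get_state(); print(s['tool_pos'],s['contact_force'])
print(ray("scene",415.2,270.9,.166))
f,cx,cy,R,t=cal("scene")
for X in ([.502,-.2535,.1],[*s['tool_pos'][:2],s['tool_pos'][2]-.0895],[*s['tool_pos'][:2],s['tool_pos'][2]-.03]):
    c=R@np.array(X)+t; print(f*c[0]/c[2]+cx,f*c[1]/c[2]+cy)
cv2.imwrite('pics/s3.png',cv2.resize(P[120:230,270:390,::-1],None,fx=5,fy=5))
E
```

```text
[ 0.50140226 -0.25411898  0.21501292] [-0.00812463  0.1741816  -0.98652326]
[0.56115812 0.16731892 0.166     ]
332.79889402260534 183.33822775458447
332.8941103644511 174.43396507254607
332.9048090606841 153.14718754277067
```

View pics/s3.png

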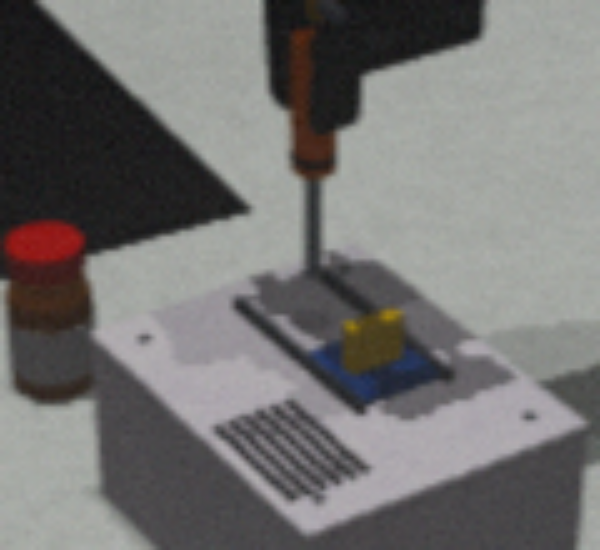

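The tip is at crop (314,268), matching the prediction of (332.9,174.4) in full-picture pixels. It is in line above the hole, so I descend.

Emit:
{"method": "step_arm", "body": {
  "increments": [
    [[0.05, 0.05, -0.5], [0, 0, 0]],
    [[0, 0, -0.6], [0, 0, 0]],
    [[0, 0, -0.6], [0, 0, 0]],
    [[0, 0, -0.6], [0, 0, 0]],
    [[0, 0, -0.6], [0, 0, 0]],
    [[0, 0, -0.6], [0, 0, 0]],
    [[0, 0, -0.6], [0, 0, 0]],
    [[0, 0, -0.5], [0, 0, 0]],
    [[0, 0, 0], [0, 0, 0]],
    [[0, 0, 0], [0, 0, 0]]
  ]
}}

```text
clock: 14.5
tool_pos: [0.5019, -0.2535, 0.1687]
eef_rot: [-0.035, 0.999, 0.0, -0.0]
contact_force: [0.6, 0.3, -0.1]
opening: 0.238
finger_force: 30.0
```

Emit:
{"method": "step_arm", "body": {
  "increments": [
    [[0, 0, -0.2], [0, 0, 0]],
    [[0, 0, -0.2], [0, 0, 0]],
    [[0, 0, -0.2], [0, 0, 0]],
    [[0, 0, -0.2], [0, 0, 0]],
    [[0, 0, -0.2], [0, 0, 0]],
    [[0, 0, -0.1], [0, 0, 0]],
    [[0, 0, -0.1], [0, 0, 0]],
    [[0, 0, 0], [0, 0, 0]],
    [[0, 0, 0], [0, 0, 0]],
    [[0, 0, 0], [0, 0, 0]]
  ]
}}

```text
clock: 15.5
tool_pos: [0.5019, -0.2535, 0.1569]
eef_rot: [-0.035, 0.999, -0.0, 0.0]
contact_force: [-0.1, 0.4, 3.3]
opening: 0.239
finger_force: 30.0
```

```bash
python3 -c "
from h import *
s=r.get_state();print(s['tool_pos'],s['contact_force'])"
```

```text
[ 0.50194792 -0.25351837  0.15690632] [-0.10248311  0.36468814  3.3209213 ]
```

Emit:
{"method": "step_arm", "body": {
  "increments": [
    [[0, 0, -0.1], [0, 0, 0]],
    [[0, 0, -0.1], [0, 0, 0]],
    [[0, 0, -0.05], [0, 0, 0]],
    [[0, 0, 0], [0, 0, 0]],
    [[0, 0, 0], [0, 0, 0]],
    [[0, 0, 0], [0, 0, 0]],
    [[0, 0, 0], [0, 0, 0]],
    [[0, 0, 0], [0, 0, 0]],
    [[0, 0, 0], [0, 0, 0]],
    [[0, 0, 0], [0, 0, 0]]
  ]
}}

```text
clock: 16.5
tool_pos: [0.5018, -0.2535, 0.1543]
eef_rot: [-0.035, 0.999, 0.0, 0.0]
contact_force: [-0.3, -0.1, 4.0]
opening: 0.243
finger_force: 30.0
```

Emit:
{"method": "step_arm", "body": {
  "increments": [
    [[0, 0, -0.05], [0, 0, 0]],
    [[0, 0, -0.05], [0, 0, 0]],
    [[0, 0, 0], [0, 0, 0]],
    [[0, 0, 0], [0, 0, 0]],
    [[0, 0, 0], [0, 0, 0]],
    [[0, 0, 0], [0, 0, 0]],
    [[0, 0, 0], [0, 0, 0]],
    [[0, 0, 0], [0, 0, 0]],
    [[0, 0, 0], [0, 0, 0]],
    [[0, 0, 0], [0, 0, 0]]
  ]
}}

```text
clock: 17.5
tool_pos: [0.502, -0.2535, 0.1535]
eef_rot: [-0.035, 0.999, -0.0, 0.0]
contact_force: [-0.6, -0.5, 6.8]
opening: 0.237
finger_force: 30.0
```

Emit:
{"method": "step_arm", "body": {
  "increments": [
    [[0, 0, -0.03], [0, 0, 0]],
    [[0, 0, 0], [0, 0, 0]],
    [[0, 0, 0], [0, 0, 0]],
    [[0, 0, 0], [0, 0, 0]],
    [[0, 0, 0], [0, 0, 0]],
    [[0, 0, 0], [0, 0, 0]],
    [[0, 0, 0], [0, 0, 0]],
    [[0, 0, 0], [0, 0, 0]],
    [[0, 0, 0], [0, 0, 0]],
    [[0, 0, 0], [0, 0, 0]]
  ]
}}

```text
clock: 18.5
tool_pos: [0.5022, -0.2535, 0.1535]
eef_rot: [-0.035, 0.999, -0.0, 0.0]
contact_force: [-0.5, 0.3, 8.4]
opening: 0.239
finger_force: 30.0
```

```bash
python3 - <<'E'
from h import *
P,D=snap("scene"); s=r.get_state(); print(s['tool_pos'],s['contact_force'])
cv2.imwrite('pics/s4.png',cv2.resize(P[120:360,200:480,::-1],None,fx=2.5,fy=2.5))
E
```

```text
[ 0.50219874 -0.2534973   0.15351073] [-0.98513749  0.34616825  7.82891848]
```

View pics/s4.png

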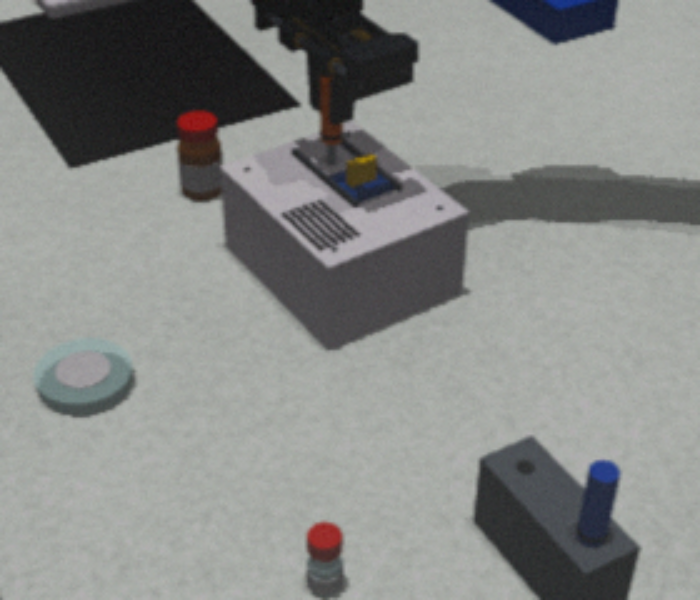

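The pin is in the hole at crop (331,155) and the shutter is open. Another 0.3 mm of command raised the force to about 8 N with no further travel, so the button is at its stop. The other objects have not moved.

```bash
python3 -c "
from plant import r
print(r.finish_job())"
```

```text
the job is handed in; nothing more can be done
None
```

The job is handed in: the shutter is fully open and the pin is still gripped, holding the reset button down at its stop with about 8 N; the blue tool, vial, bottle and dish look unmoved in the last picture.

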